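# Register a mounting rail and hold the telescoping length gauge at its mark

### The arm

A 6-joint arm with a two-finger parallel gripper is mounted at the origin on the work surface. World frame = base frame: x ahead of the robot, y to its left, z up, the work surface at z = 0. Lengths are in m, angles in degrees, forces in N, time in s.
With the tool pointing down it reaches from about 0.3 to 0.75 m from the base axis. Payload 8.5 kg.
Tool frame: the origin (TCP) lies at the very end of the fingers, on their centre line; the grasp point (between the pads) lies 19 mm behind it; z points along the fingers, y is the line along which they close (so a half turn about z gives the same grasp; the last joint's range is limited). The gripper opens to 85 mm and grips with 20 to 120 N. Pads are 22 mm wide; open, the fingers measure 114 mm over their backs; the gripper's body (76 mm by 85 mm) begins 54 mm behind the grasp point. The pads swing forward as they close: fully open they stand 13 mm farther back than shut.
Start: joints at [58.081, 21.807, 74.336, -0, 83.858, -12.336], TCP at [0.184, 0.518, 0.231] pointing down, gripper open.
Joint ranges: [-178.18, 178.18], [-50.72, 133.34], [12.68, 142.11], [-81.47, 261.47], [9.98, 163.14], [-165.26, 165.26]. Speed limits (degrees/s): [136.94, 136.94, 180, 180, 180, 180].

### API

Orientations are given as a 3x3 rotation matrix whose columns are the frame's x, y, z axes.
In Python, from rig import env gives the robot as it stands.
- The arm moves only by the tool move_arm, never from a script. Its argument "plan" is a list of rows, each a list of 7 numbers: the turn, a rotation vector about the tool's x, y, z in degrees, then the shift along the tool's x, y, z in cm, then the gripper command: -1 is shut, 1 is fully open, values between are in proportion. In form: [[ax, ay, az, tx, ty, tz, jaw], ...]. A call has 1 to 5 rows; each row is the pose to reach, as a shift and turn from the pose commanded when the call began, along the tool's axes at that moment; what a row does not reach only later rows make up. A row lasts 1/10 s, in which the tool goes at most 50 mm and 8.59 degrees, less where a joint would pass 70% of its speed; a pose out of reach is approached as far as the arm can. A call with a gripper value outside its range is refused whole. The fingers move at their own pace and stop on an object; "squeeze" is the grip in N (left out, the last holds). Time passes only in rows, so rows that repeat a pose let the fingers close. It gives the time, the measured TCP pose, the force, the opening and the grip force at its end, in the units of the state.
- env.observe(): the state, without advancing time (a new reading comes with each control period).
- env.get_image(name): name is "scene" or "top"; returns a dict with "color" (480x640x3 uint8, red, green, blue), "fov_y" (degrees; the focal length in pixels is half the picture's height over the tangent of half this angle, whatever the lens; pixels are square), "cx", "cy" (the principal point, pixels), "R" (3x3) and "t" (3): a world point X has camera coordinates R X + t. Camera axes: x right, y down, z forward; pixel columns grow to the right and rows downward; lengths in m; the calibration is good to about 2 mm. A picture is of the moment at which its call begins. There is no depth.
- env.close_job(): hands the job in; it is judged then, once.
Trained networks look in a picture, given as the dict that the camera call returned (one of the last four; its "shot" number tells which), for a name from the list of things; names that differ only in an ending like _2 or _b are one class to them, and where a whole thing is asked for, a point or a joint stands for the part that bears it (a point fixed in the world has none). Each returns a list of dicts, best first, with "conf" (0 to 1); they miss things now and then, are a little off and sometimes report something else, mostly with a low value. They report only what shows in the picture. A call takes as long as a camera call.
- env.outline_of(target, picture): "mask" (480x640 bool, what is visible of it) and "bbox" ([centre column, centre row, width, height] in pixels, round what is visible of it).
- env.tip_of(target, picture): "pixel" ([column, row] in pixels: a listed point, or the origin of a listed thing).
The state is a dict: "time_s": time; "q": joint angles; "qvel": joint speeds; "joint_efforts": joint torques, N m; "position": TCP position; "tool_rot": TCP orientation; "ft_force": force on the tool from outside, world axes, zero at the start; "wrist_torque": the same for the moment, N m; "grip_width": finger opening in m; "gripper_force": force on a finger pad.
Only numpy, scipy, OpenCV 4.12 (cv2) and the standard library are available. Lean on these libraries where they do the work, as an engineer would, in place of code of your own. Each camera call takes 0.05 s, during which the arm holds its last target. There are 200 camera calls.

### The job

First slide the loose mounting rail on the gauge fixture snug against both the long fence and the end stop. Then push the gauge's lock button all the way down, take the telescoping arm by its upright knob and draw it out against its return spring until the middle of its pointer blade is over the one long mark on the scale. Finish while still holding it there by the knob, with the rail still snug against both stops, and leave the contactor, screwdriver and screw tray where they are.

Things in the scene. Friction and masses are not known exactly. Their poses are not given: they have to be found in the camera images.
- fixture: Gauge fixture fixed to the table: a grey plate 200 x 480 mm, 12 mm thick. Origin at table level (z = 0); its axes are X (away from the robot at yaw 0), Y (left), Z (up); the plate spans X -125..75, Y -290..190 mm. Beyond the fence, centred on X = 40, a square sleeve (34 mm wide, Y -285..-110, top at Z = 48) holds the telescoping arm. All X, Y, Z in these notes are in mm in this frame.
- fence (a point): A point of the fence's face at plate level (X -10, Y 0, Z 12). The dark steel fence runs along Y, X -10..10, Y -170..160, and stands 16 mm above the plate; the rail's long edge goes against its face at X = -10, which looks to -X.
- stop (a point): A point of the end stop's face at plate level (X -37, Y -170, Z 12). The steel end stop stands 14 mm above the plate, X -62..-12; the rail's end goes against its face at Y = -170, which looks to +Y.
- rail: Loose steel mounting rail (channel, open side up), 35 mm wide (its x) over the lips on top, 25 below, 250 mm long (its y), 15 mm high, walls 2 mm, black end caps 35 x 15 mm, 0.14 to 0.25 kg. Origin: centre of the underside. Starts on the plate, the middle of its edge 18 to 38 mm off the fence (-X side) and 15 to 50 mm off the stop (+Y side), turned up to 0.12 rad. Snug, its centre is at X -27.5, Y -45.
- rail_a (a point): Corner of the rail at its underside level: below the edge of the lip that goes against the fence, at the end that goes against the end stop.
- rail_b (a point): As rail_a, but at the rail's other end (250 mm along its +y).
- extension (a joint): How far the telescoping arm is drawn out of its sleeve, along the fixture's +Y, in m: 0 fully in (start), at most 0.150. While locked it moves 2 mm at most. A return spring pulls it back with 3 to 5 N, so it runs home when let go.
- gauge: The telescoping arm, taken by its upright round black knob: 22 mm diameter, 40 mm tall including a rim on top (26 mm diameter, 6 mm thick). Origin: centre of the knob's foot, at Z 46; top at Z 86. It stands on the arm's end block (30 x 24 mm) at X 40 and Y -90 + how far the arm is drawn out, and moves with it. Nothing else on the fixture is higher than Z 62.
- pointer (a point): Middle of the pointer blade's underside where it crosses the scale; same Y as the knob, moves with the arm. The steel blade is 8 mm wide along Y, 4 mm thick, and reaches from the arm's end block over the scale and on over the rail to X -52, underside at Z 34.
- scale: White-faced scale strip, 18 x 200 x 2 mm, lying on top of the fence along Y, set anew for each job. Short dark marks every 10 mm along one edge and a single long mark, 3 mm wide, over its full width at its middle. Origin: middle of its underside; axes parallel to the fixture's.
- mark (a point): Middle of the long mark, on top of the scale strip. It lies where the arm is drawn out by 60 to 130 mm.
- lock (a joint): How far the round steel lock button is pushed down, in m: 0 up (locked, start), 0.010 all the way down. It takes about 3 N to move and stays where it is pushed. From 0.0085 the arm is free.
- lock_top (a point): Centre of the lock button's top, 22 mm diameter, at X 40, Y -200 on the sleeve; at Z 62 when up, Z 52 when down.
- contactor: Loose white and grey contactor (electrical switchgear block), 75 x 45 x 78 mm, origin at the centre of its underside, standing beyond the fixture at the left. Not part of the job.
- screwdriver: Loose screwdriver with a red handle, lying to the left of the fixture. Not part of the job.
- screw_tray: Loose clear tray, 80 x 120 x 22 mm, origin at the centre of its underside, beyond the fixture at the right. Not part of the job.

How it is judged (in metres and radians):
On the way, in this order (a step that is already met when the one before it is completed fails the run):
1. the rail lies snug against the fence and the end stop (gaps under 3.5 mm) (x of rail_a in the frame of fixture between -0.0135 and -0.005 m and x of rail_b in the frame of fixture between -0.0135 and -0.005 m and y of rail_a in the frame of fixture between -0.175 and -0.1665 m and angle between rail's own z axis and vertical below 0.08 rad), for 0.2 s.
2. the lock button is pushed down (value of joint lock above 0.0085 m), for 0.1 s.
At the end, for the whole second after the job is handed in: The fingers hold the knob (more than 1 N) with the middle of the pointer blade within 4 mm of the long mark and the arm at rest (under 10 mm/s); the lock button is still down; the rail lies flat with both ends of its fence edge within 3.5 mm of the fence and its end within 3.5 mm of the end stop (all of step 1 and value of joint lock above 0.0085 m and y of pointer in the frame of scale between -0.004 and 0.004 m and velocity of joint extension between -0.01 and 0.01 m/s and contact force between the fingers and gauge above 1 N and contact force between rail and gauge below 0.5 N); the arm keeps its last pose, push and grip.
It fails at once if the contactor is moved by more than 30 mm (distance of contactor from where it was at the start of the episode above 0.03 m).
It fails at once if the screwdriver is moved by more than 30 mm (distance of screwdriver from where it was at the start of the episode above 0.03 m).
It fails at once if the screw tray is moved by more than 30 mm (distance of screw_tray from where it was at the start of the episode above 0.03 m).
It also fails if it takes over 64 s, if anything falls off the work surface, if the arm or the gripper's body presses on something with over 40 N, if the wrist force passes 120 N, or if a joint passes its speed limit or range.

## Working session

There is one attempt and no reset: what is moved stays moved. The work goes in short steps, Python scripts to look and compute and a tool call to move; the robot and the scene stay as the last step left them, time stands still between calls to the robot, and variables do not carry over. Pictures are saved under pics/ and viewed, at most 10 in all, crops included, and the job is handed in when it is done.

Besides the shell and the picture viewer there is one more tool, called by a JSON object that holds its "fn" and its "kwargs". move_arm: Moves the arm, as the interface text tells. Its arguments: {"type":"object","properties":{"plan":{"type":"array"},"squeeze":{"type":"number"}},"required":["plan"]}

```bash
mkdir -p pics; ls; cat > h.py <<'E'
import numpy as np, cv2
from rig import env
def f_of(p): return 240/np.tan(np.radians(p["fov_y"])/2)
def px(p,X):
    c=np.asarray(p["R"])@np.asarray(X)+p["t"]; f=f_of(p); return np.array([p["cx"]+f*c[0]/c[2],p["cy"]+f*c[1]/c[2]])
def ray(p,uv,z):
    R=np.asarray(p["R"]);f=f_of(p);d=R.T@np.array([(uv[0]-p["cx"])/f,(uv[1]-p["cy"])/f,1]);o=-R.T@np.asarray(p["t"])
    return o+d*(z-o[2])/d[2]
def save(p,n,crop=None,s=1):
    im=p["color"][:,:,::-1]
    if crop: a,b,c,d=crop; im=im[b:d,a:c]
    cv2.imwrite("pics/"+n,cv2.resize(im,None,fx=s,fy=s,interpolation=cv2.INTER_CUBIC))
E
python3 - <<'E'
from h import *
Z=dict(fixture=0,fence=.012,stop=.012,rail=.012,rail_a=.012,rail_b=.012,gauge=.046,pointer=.034,scale=.028,mark=.030,lock_top=.062,contactor=0,screwdriver=0.01,screw_tray=0)
for n in("top","scene"):
    p=env.get_image(n); save(p,n+"0.png"); print(n,f_of(p),-np.array(p["R"]).T@p["t"])
    for k,z in Z.items():
        r=env.tip_of(k,p)[:2]
        print(k,[(round(a["conf"],2),np.round(a["pixel"],1).tolist(),np.round(ray(p,a["pixel"],z),4).tolist()) for a in r])
print(env.observe())
E
```

```text
pics
top 454.4696816303033 [0.56210742 0.09766908 0.84368232]
fixture [(0.58, [366.5, 268.4], [0.5643, 0.0166, 0.0])]
fence [(0.94, [366.9, 276.9], [0.5488, 0.0174, 0.012])]
stop [(0.95, [457.9, 276.2], [0.5472, -0.1489, 0.012])]
rail [(0.9, [378.0, 297.9], [0.5104, -0.0019, 0.012]), (0.76, [305.2, 289.6], [0.5278, 0.1302, 0.012])]
rail_a [(0.9, [378.0, 297.9], [0.5104, -0.0019, 0.012]), (0.76, [305.2, 289.6], [0.5278, 0.1302, 0.012])]
rail_b [(0.9, [378.0, 297.9], [0.5104, -0.0019, 0.012]), (0.76, [305.2, 289.6], [0.5278, 0.1302, 0.012])]
gauge [(0.75, [415.4, 239.6], [0.6133, -0.0664, 0.046]), (0.65, [479.9, 234.6], [0.6202, -0.1806, 0.046])]
pointer [(0.85, [418.6, 261.2], [0.5754, -0.0733, 0.034])]
scale [(0.67, [303.7, 291.8], [0.5246, 0.1323, 0.028]), (0.61, [376.0, 267.5], [0.5656, 0.0022, 0.028])]
mark [(0.67, [379.0, 268.1], [0.5644, -0.0029, 0.03]), (0.49, [375.7, 297.2], [0.5129, 0.0043, 0.03])]
lock_top [(0.5, [482.4, 237.0], [0.6148, -0.1791, 0.062])]
contactor [(0.88, [294.9, 203.2], [0.6884, 0.1476, 0.0]), (0.36, [377.3, 296.0], [0.5132, -0.0021, 0.0])]
screwdriver [(0
[... 1365 characters left out ...]
8578522e+01, -1.23327687e+01]), 'qvel': array([-0.01153249,  0.065356  ,  0.05156327, -0.14429201,  0.00355841,
        0.07891344]), 'joint_efforts': array([-1.44291243e-04, -4.48334420e+01, -2.31453019e+01, -2.18168784e-04,
        7.24330785e-04,  3.29994191e-05]), 'position': array([0.18432386, 0.51817415, 0.23133834]), 'tool_rot': array([[-9.42147871e-01,  3.35197538e-01,  1.53178095e-05],
       [ 3.35197538e-01,  9.42147870e-01,  2.31749454e-05],
       [-6.66345699e-06,  2.69687175e-05, -1.00000000e+00]]), 'ft_force': array([ 0.34543462,  0.68263086, -0.21364048]), 'wrist_torque': array([ 0.0330343 , -0.00870004, -0.02004263]), 'gripper_force': 0.0, 'grip_width': 0.08559459067594309}
```

```bash
python3 - <<'E'
from h import *
p=env.get_image("top"); save(p,"t1.png",(210,160,530,340),2.5)
E
```

```text
(no output)
```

View pics/t1.png

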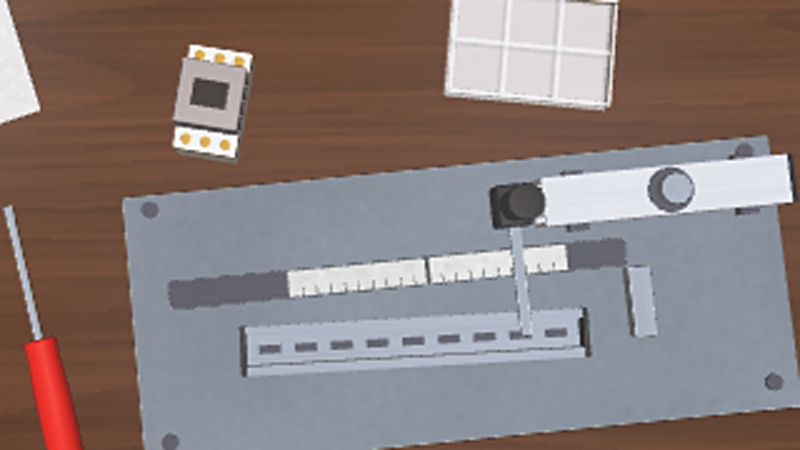

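View pics/scene0.png

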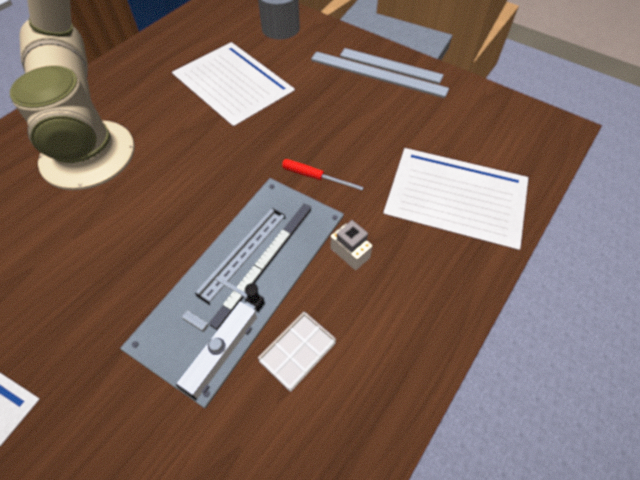

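The top view shows the fixture turned about +5°. The rail lies below the fence at crop (245..588, 310..376), with a wider gap at its stop end. The knob is at (520,203), the lock button at (672,188) and the long mark at (428,270). Next I fit the poses.

```bash
cat >> h.py <<'E'
def fx2w(P,X):
    c,s=np.cos(P[2]),np.sin(P[2]); X=np.asarray(X)/1000
    return np.array([P[0]+c*X[0]-s*X[1],P[1]+s*X[0]+c*X[1],X[2]])
def w2fx(P,w):
    c,s=np.cos(P[2]),np.sin(P[2]); d=np.asarray(w)[:2]-P[:2]
    return 1000*np.array([c*d[0]+s*d[1],-s*d[0]+c*d[1]])
E
python3 - <<'E'
from h import *
from scipy.optimize import least_squares
t=env.get_image("top"); s=env.get_image("scene")
cr=lambda u,v:(210+u/2.5,160+v/2.5)
obs=[(t,cr(123,198),(75,190,12)),(t,cr(768,137),(75,-290,12)),(t,cr(170,282),(10,160,28)),(t,cr(170,308),(-10,160,28)),(t,cr(625,239),(10,-170,28)),(t,cr(625,264),(-10,-170,28)),
(t,(457.9,276.2),(-37,-170,12)),(t,(418.6,261.2),(0,-90,34)),(t,cr(678,187),(40,-200,62)),
(s,(199.9,318),(-37,-170,12)),(s,(240.9,292.4),(0,-90,34)),(s,(215.6,337.5),(40,-200,62)),
(s,(124,349),(-125,-290,12)),(s,(272,179),(-125,190,12)),(s,(343,215),(75,190,12))]
r=least_squares(lambda P:np.concatenate([px(p,fx2w(P,X))-uv for p,uv,X in obs]),[.56,.02,.09],loss="soft_l1")
P=r.x; print(P,np.degrees(P[2])); print(np.round(r.fun.reshape(-1,2),1).tolist()); np.save("P.npy",P)
for p,n in((t,"top"),(s,"scene")):
    for a in env.tip_of("mark",p)[:2]: print("mark",n,a["conf"],w2fx(P,ray(p,a["pixel"],.030)))
print("mark crop",w2fx(P,ray(t,cr(428,270),.030)))
for q in((243,326),(246,376),(588,356),(583,310)): print("railcorner",w2fx(P,ray(t,cr(*q),.027)))
for X in((-80,-20,100),(-27,110,100),(40,-200,100),(40,-90,100)): print(X,fx2w(P,X))
E
```

```text
[0.56333139 0.0195522  0.07944878] 4.552079712487048
[[-1.0, -1.0], [0.2, -1.6], [-1.2, -0.8], [-0.2, 0.0], [-0.2, -1.4], [1.1, -0.3], [2.3, 3.9], [-1.7, 2.8], [-0.3, -0.3], [-0.3, 1.4], [-2.3, -1.3], [0.2, 6.3], [-3.5, -0.8], [-1.8, -0.9], [1.1, -1.1]]
mark top 0.59 [ -1.66522668 -28.47412895]
mark scene 0.89 [ -3.23604031 -28.84238906]
mark scene 0.37 [ -29.62047014 -171.85972946]
mark crop [ -0.92528744 -26.39456698]
railcorner [-27.81457794 109.07462902]
railcorner [-63.25195436 110.27452132]
railcorner [ -72.95764006 -134.09362914]
railcorner [ -40.13766975 -134.33152862]
(-80, -20, 100) [ 0.48517104 -0.00673393  0.1       ]
(-27, 110, 100) [0.52768638 0.12706236 0.1       ]
(40, -200, 100) [ 0.61907826 -0.17664231  0.1       ]
(40, -90, 100) [ 0.61034808 -0.06698929  0.1       ]
```

```bash
python3 - <<'E'
from h import *
from scipy.optimize import least_squares
t=env.get_image("top"); s=env.get_image("scene")
cr=lambda u,v:(210+u/2.5,160+v/2.5)
T=[(t,cr(123,198),(75,190,12)),(t,cr(768,137),(75,-290,12)),(t,cr(170,282),(10,160,28)),(t,cr(170,308),(-10,160,28)),(t,cr(625,239),(10,-170,28)),(t,cr(625,264),(-10,-170,28)),(t,cr(678,187),(40,-200,62)),(t,cr(628,266),(-12,-170,26)),(t,cr(635,336),(-62,-170,26)),(t,cr(545,178),(57,-110,48)),(t,cr(545,227),(23,-110,48)),(t,cr(517,262),(0,-90,38)),(t,cr(528,334),(-52,-90,38))]
S=[(s,(124,349),(-125,-290,12)),(s,(272,179),(-125,190,12)),(s,(343,215),(75,190,12)),(s,(203,405),(75,-290,12)),(s,(197,329),(-62,-170,26)) ]
for o in(T,T[:11],S):
    r=least_squares(lambda P:np.concatenate([px(p,fx2w(P,X))-uv for p,uv,X in o]),[.56,.02,.09],loss="soft_l1")
    print(r.x,np.degrees(r.x[2])); print(np.round(r.fun.reshape(-1,2),1).tolist())
    if o is T:
        P=r.x; np.save("P.npy",P)
        print("mark crop",w2fx(P,ray(t,cr(428,270),.030)))
        for q in((243,326),(246,376),(588,356),(583,310)): print("railcorner",w2fx(P,ray(t,cr(*q),.027)))
        for X in((-85,-20,100),(-27,110,100),(40,-200,100),(40,-90,100)): print(X,fx2w(P,X))
save(s,"s2.png",(100,160,360,420),2.3)
E
```

```text
[0.56227045 0.01926061 0.07878537] 4.514069083372873
[[-0.8, -0.5], [0.5, -1.0], [-1.0, -0.2], [-0.0, 0.6], [-0.0, -0.8], [1.3, 0.3], [-0.1, 0.4], [-0.1, 0.6], [0.4, 0.5], [-1.6, -0.1], [0.6, -0.4], [0.8, -0.2], [-0.3, 0.4]]
mark crop [  0.17282256 -26.18799019]
railcorner [-26.80633372 109.26333736]
railcorner [-62.24449836 110.43971986]
railcorner [ -71.78806551 -133.93481568]
railcorner [ -38.9679446  -134.15094199]
(-85, -20, 100) [ 0.47910819 -0.00736718  0.1       ]
(-27, 110, 100) [0.52669677 0.12679439 0.1       ]
(40, -200, 100) [ 0.61788715 -0.17697084  0.1       ]
(40, -90, 100) [ 0.60922972 -0.06731206  0.1       ]
[0.56223806 0.0191934  0.078621  ] 4.504651307089708
[[-0.7, -0.5], [0.5, -0.9], [-1.0, -0.2], [0.0, 0.6], [0.0, -0.7], [1.3, 0.4], [-0.1, 0.5], [-0.1, 0.7], [0.4, 0.5], [-1.5, -0.0], [0.7, -0.4]]
[0.56765818 0.02047967 0.07830587] 4.486596070069098
[[-1.6, -0.0], [-0.0, -0.3], [3.0, -0.4], [3.6, 3.6], [-7.4, -18.1]]
```

View pics/s2.png

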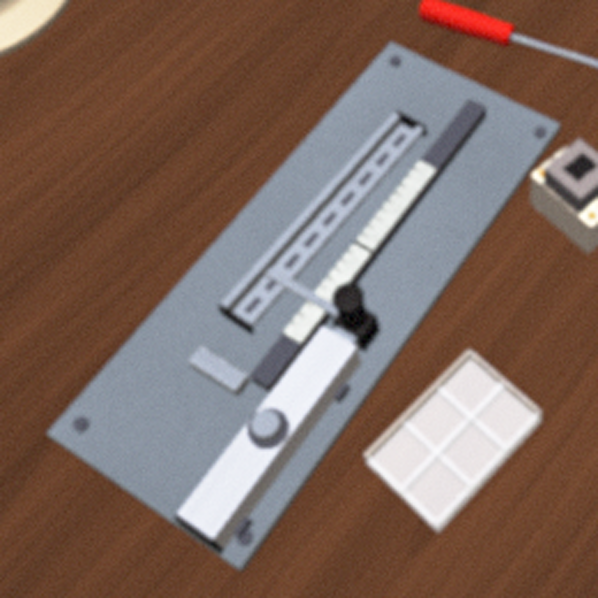

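```bash
cat >> h.py <<'E'
def go(X,P=None,yaw=None):
    P=np.load("P.npy") if P is None else P; o=env.observe(); R=o["tool_rot"]; w=fx2w(P,X)
    ang=np.degrees(np.arctan2(R[1,1],R[0,1])); tgt=np.degrees(P[2])+90 if yaw is None else yaw
    print(round(o["time_s"],2),"az",round(-(tgt-ang),2),"shift cm",np.round(100*R.T@(w-o["position"]),2),"fx now",w2fx(P,o["position"]).round(1),"z",o["position"][2].round(4),"F",o["ft_force"].round(1),"w",o["grip_width"].round(4))
E
echo
```

{"fn": "move_arm", "kwargs": {"plan": [[0,0,-8,-4,-3,0.5,0],[0,0,-16,-8,-6,1,0],[0,0,-24.1,-12,-9,1.5,0],[0,0,-24.1,-16,-12,2,0],[0,0,-24.1,-19,-15,3,0]]}}

```text
time_s: 2.35
position: [0.3113, 0.3176, 0.203]
tool_rot: [[-0.997, -0.08, 0.002], [-0.08, 0.997, 0.001], [-0.002, 0.001, -1.0]]
ft_force: [1.7, 0.3, 0.2]
grip_width: 0.0427
gripper_force: 0.0
```

```bash
python3 -c "
from h import *
go((-97,-12,60))"
```

```text
Traceback (most recent call last):
  File "h.py", line 22, in go
    print(round(o["time_s"],2),"az",round(-(tgt-ang),2),"shift cm",np.round(100*R.T@(w-o["position"]),2),"fx now",w2fx(P,o["position"]).round(1),"z",o["position"][2].round(4),"F",o["ft_force"].round(1),"w",o["grip_width"].round(4))
                                                                                                                                                                                                              ^^^^^^^^^^^^^^^^^^^^^
AttributeError: 'float' object has no attribute 'round'
```

```bash
sed -i 's/o\["grip_width"\].round(4)/round(float(o["grip_width"]),4)/' h.py
```

{"fn": "move_arm", "kwargs": {"plan": [[0,0,0,-2,-4.4,0,0],[0,0,0,-4,-9,1,0],[0,0,0,-6,-13.4,2,0],[0,0,0,-8,-17.8,3,0],[0,0,0,-9.5,-22.4,4,0]]}}

```text
time_s: 2.85
position: [0.4235, 0.1012, 0.1625]
tool_rot: [[-0.997, -0.079, 0.001], [-0.079, 0.997, 0.0], [-0.001, -0.0, -1.0]]
ft_force: [0.8, 0.5, 0.1]
grip_width: 0.0429
gripper_force: 0.0
```

```bash
python3 -c "
from h import *
go((-97,-12,50))"
```

```text
2.85 az -0.0 shift cm [ -3.48 -10.46  11.26] fx now [-131.9   92.6] z 0.1625 F [0.8 0.5 0.1] w 0.0429
```

{"fn": "move_arm", "kwargs": {"plan": [[0,0,0,-2,-4,2,0],[0,0,0,-3.5,-8,4,0],[0,0,0,-3.5,-10.5,7,0],[0,0,0,-3.5,-10.5,11.2,0],[0,0,0,-3.5,-10.5,11.2,0]]}}

```text
time_s: 3.35
position: [0.4633, 0.001, 0.0473]
tool_rot: [[-0.997, -0.077, -0.008], [-0.077, 0.997, 0.002], [0.008, 0.003, -1.0]]
ft_force: [-0.9, -0.1, 0.1]
grip_width: 0.0429
gripper_force: 0.0
```

```bash
python3 -c "
from h import *
go((-97,-12,15))
s=env.get_image('scene');save(s,'s3.png',(120,160,360,400),2.4)"
```

```text
3.35 az -0.1 shift cm [-0.33 -0.17  3.22] fx now [-100.1  -10.4] z 0.0473 F [-0.9 -0.1  0.1] w 0.0429
```

View pics/s3.png

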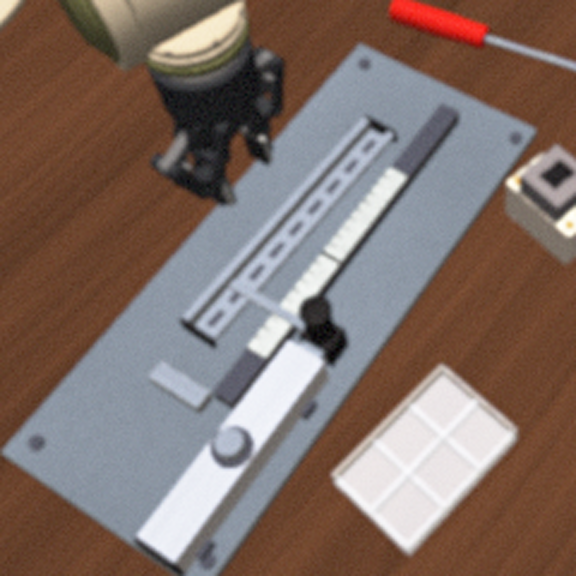

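{"fn": "move_arm", "kwargs": {"plan": [[0,0,0,-0.3,-0.1,1.6,0],[0,0,0,-0.3,-0.1,3.2,0],[0,0,0,-1.2,-0.1,3.2,0],[0,0,0,-2.0,-0.1,3.2,0],[0,0,0,-2.7,-0.1,3.2,0]]}}

```text
time_s: 3.9
position: [0.494, 0.0026, 0.0202]
tool_rot: [[-0.997, -0.079, 0.002], [-0.079, 0.997, -0.001], [-0.002, -0.001, -1.0]]
ft_force: [-3.0, -0.1, 2.4]
grip_width: 0.0428
gripper_force: 1.5
```

{"fn": "move_arm", "kwargs": {"plan": [[0,0,0,-0.4,0,0,0],[0,0,0,-0.8,0,0,0],[0,0,0,-1.1,0,0,0],[0,0,0,-1.3,0,0,0]]}}

```text
time_s: 4.3
position: [0.5056, 0.0034, 0.0188]
tool_rot: [[-0.997, -0.079, -0.0], [-0.079, 0.997, 0.0], [0.0, 0.0, -1.0]]
ft_force: [-3.8, -0.8, 3.9]
grip_width: 0.0424
gripper_force: 1.8
```

```bash
python3 -c "
from h import *
go((-56,-12,15))
s=env.get_image('scene');save(s,'s4.png',(150,180,350,360),3)"
```

```text
4.3 az 0.01 shift cm [-0.17 -0.07  0.38] fx now [-57.7 -11.3] z 0.0188 F [-3.8 -0.8  3.9] w 0.0424
```

View pics/s4.png

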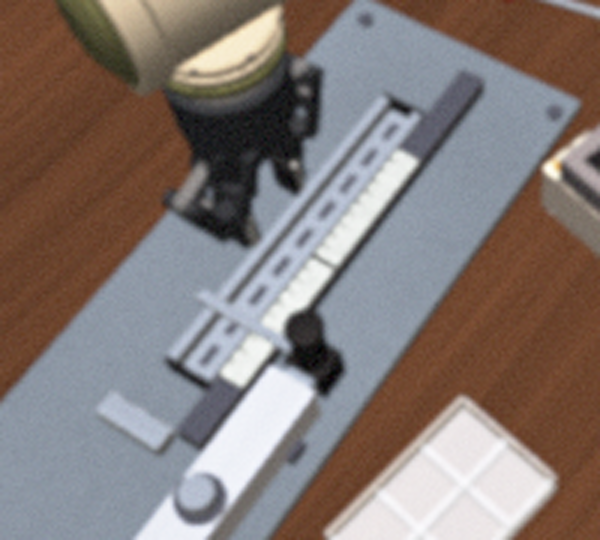

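{"fn": "move_arm", "kwargs": {"plan": [[0,0,0,-0.2,0,-0.2,0],[0,0,0,-0.4,0,-0.2,0],[0,0,0,-0.4,0,-0.2,0]]}}

```text
time_s: 4.65
position: [0.5076, 0.0037, 0.02]
tool_rot: [[-0.997, -0.079, -0.005], [-0.079, 0.997, 0.0], [0.005, 0.001, -1.0]]
ft_force: [-7.7, -2.9, 0.3]
grip_width: 0.0428
gripper_force: 4.2
```

```bash
python3 -c "
from h import *
go((-56,-12,15))"
```

```text
4.65 az 0.03 shift cm [ 0.03 -0.07  0.5 ] fx now [-55.7 -11.3] z 0.02 F [-7.7 -2.9  0.3] w 0.0428
```

{"fn": "move_arm", "kwargs": {"plan": [[0,0,0,-0.2,0,0,0],[0,0,0,-0.3,0,0,0],[0,0,0,-0.3,0,0,0]]}}

```text
time_s: 4.95
position: [0.5078, 0.0038, 0.0193]
tool_rot: [[-0.997, -0.08, -0.012], [-0.08, 0.997, 0.0], [0.012, 0.001, -1.0]]
ft_force: [-17.3, -6.7, 1.5]
grip_width: 0.0429
gripper_force: 9.0
```

```bash
python3 -c "
from h import *
go((-56,-12,15))"
```

```text
4.95 az 0.05 shift cm [ 0.05 -0.09  0.43] fx now [-55.5 -11.1] z 0.0193 F [-17.3  -6.7   1.5] w 0.0429
```

{"fn": "move_arm", "kwargs": {"plan": [[0,0,0,1.2,0,0,0],[0,0,0,1.2,0.5,-4,-0.5],[0,0,0,0,5,-5,-1],[0,0,0,-1.5,10,-5,-1],[0,0,0,-2.7,14.9,-5,-1]]}}

```text
time_s: 5.45
position: [0.5285, 0.1535, 0.0716]
tool_rot: [[-0.997, -0.077, 0.003], [-0.077, 0.997, 0.0], [-0.003, 0.0, -1.0]]
ft_force: [1.2, -1.3, 0.6]
grip_width: -0.0002
gripper_force: 0.0
```

```bash
python3 -c "
from h import *
go((-28,147,20))
s=env.get_image('top');save(s,'t5.png',(240,180,520,360),2.8)"
```

```text
5.45 az -0.08 shift cm [0.51 1.05 5.16] fx now [-23.1 136.5] z 0.0716 F [ 1.2 -1.3  0.6] w -0.0002
```

View pics/t5.png

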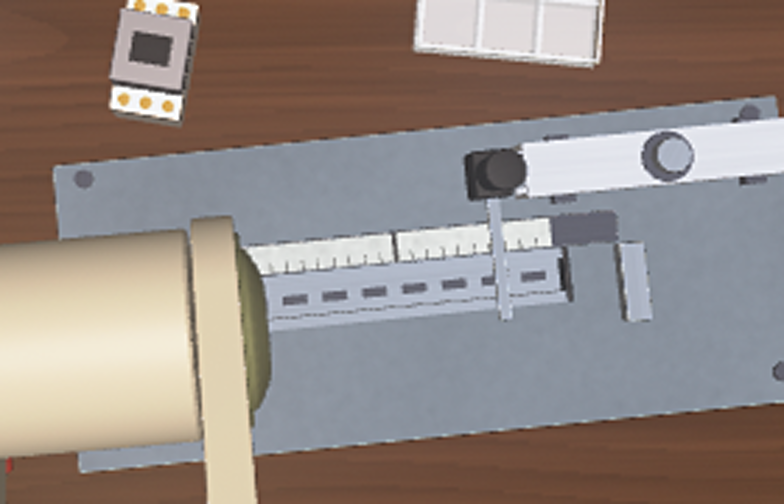

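{"fn": "move_arm", "kwargs": {"plan": [[0,0,0,0.7,1.0,1.0,-1],[0,0,0,0.7,1.0,3.5,-1],[0,0,0,0.7,1.0,5.2,-1],[0,0,0,0.7,0,5.2,-1],[0,0,0,0.7,-0.9,5.2,-1]]}}

```text
time_s: 6.0
position: [0.5216, 0.1417, 0.019]
tool_rot: [[-0.997, -0.079, 0.001], [-0.079, 0.997, 0.0], [-0.001, 0.0, -1.0]]
ft_force: [-0.0, 0.9, -0.4]
grip_width: -0.0001
gripper_force: 1.3
```

{"fn": "move_arm", "kwargs": {"plan": [[0,0,0,0,-0.9,0,-1],[0,0,0,0,-1.7,0,-1],[0,0,0,0,-2.2,0,-1],[0,0,0,0,-2.4,0,-1],[0,0,0,0,-2.4,0,-1]]}}

```text
time_s: 6.5
position: [0.5233, 0.1183, 0.0192]
tool_rot: [[-0.997, -0.078, 0.001], [-0.078, 0.997, 0.0], [-0.001, -0.0, -1.0]]
ft_force: [0.1, 0.3, 1.5]
grip_width: -0.0
gripper_force: 0.9
```

```bash
python3 -c "
from h import *
go((-30,94,20))"
```

```text
6.5 az -0.01 shift cm [-0.11 -0.78 -0.08] fx now [-31.1 101.8] z 0.0192 F [0.1 0.3 1.5] w -0.0
```

{"fn": "move_arm", "kwargs": {"plan": [[0,0,0,0,-0.3,-0.1,-1],[0,0,0,0,-0.6,-0.1,-1],[0,0,0,0,-0.6,-0.1,-1]]}}

```text
time_s: 6.8
position: [0.5233, 0.1122, 0.0196]
tool_rot: [[-0.997, -0.079, -0.0], [-0.079, 0.997, -0.0], [0.0, -0.0, -1.0]]
ft_force: [-0.0, 1.4, 0.3]
grip_width: 0.0005
gripper_force: 0.4
```

```bash
python3 -c "
from h import *
go((-30,94,20))"
```

```text
6.8 az -0.0 shift cm [-0.15 -0.18 -0.04] fx now [-31.5  95.8] z 0.0196 F [-0.   1.4  0.3] w 0.0005
```

{"fn": "move_arm", "kwargs": {"plan": [[0,0,0,0,-0.2,0,-1],[0,0,0,0,-0.4,0,-1],[0,0,0,0,-0.4,0,-1]]}}

```text
time_s: 7.1
position: [0.5237, 0.1084, 0.0196]
tool_rot: [[-0.997, -0.079, -0.0], [-0.079, 0.997, -0.0], [0.0, -0.0, -1.0]]
ft_force: [-0.2, 0.7, 0.8]
grip_width: -0.0001
gripper_force: 0.7
```

{"fn": "move_arm", "kwargs": {"plan": [[0,0,0,0,-0.15,0,-1],[0,0,0,0,-0.3,0,-1],[0,0,0,0,-0.3,0,-1]]}}

```text
time_s: 7.4
position: [0.5236, 0.1075, 0.0196]
tool_rot: [[-0.997, -0.078, -0.0], [-0.078, 0.997, 0.004], [-0.0, 0.004, -1.0]]
ft_force: [0.5, 14.3, 0.8]
grip_width: 0.0
gripper_force: 7.1
```

```bash
python3 -c "
from h import *
go((-30,94,20))"
```

```text
7.4 az -0.03 shift cm [-0.16  0.3  -0.03] fx now [-31.6  91. ] z 0.0196 F [ 0.5 14.3  0.8] w 0.0
```

{"fn": "move_arm", "kwargs": {"plan": [[0,0,0,0,1.0,0,-1],[0,0,0,0,1.5,-4,-1],[0,0,0,4,1.5,-6,-0.5],[0,0,0,8,0,-6,0],[0,0,0,8,0,-6,0]]}}

```text
time_s: 7.9
position: [0.4392, 0.0987, 0.0797]
tool_rot: [[-0.997, -0.079, -0.005], [-0.079, 0.997, -0.001], [0.005, -0.0, -1.0]]
ft_force: [-0.0, -0.2, 1.0]
grip_width: 0.0422
gripper_force: 0.0
```

```bash
python3 -c "
from h import *
go((-75,-40,22))
s=env.get_image('top');save(s,'t6.png',(240,180,520,360),2.8)"
```

```text
7.9 az 0.01 shift cm [ -4.16 -12.88   5.75] fx now [-116.4   88.8] z 0.0797 F [-0.  -0.2  1. ] w 0.0422
```

View pics/t6.png

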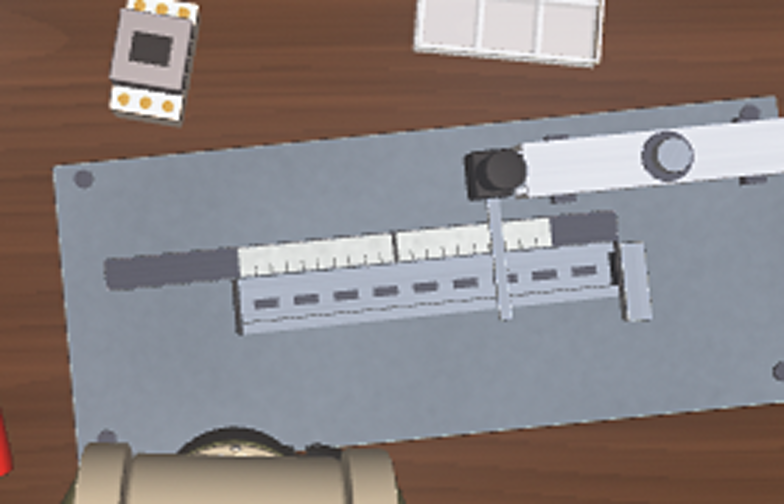

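The rail looks snug against the fence and, at crop (618,280), the stop. I'll press it once more on the fence side to make sure it is seated.

{"fn": "move_arm", "kwargs": {"plan": [[0,0,0,0,-4.5,0,0],[0,0,0,-1,-9,1,0],[0,0,0,-3,-12.4,3,0],[0,0,0,-4.2,-12.4,5.9,0],[0,0,0,-5,-12.4,5.9,0]]}}

```text
time_s: 8.45
position: [0.5038, -0.021, 0.0179]
tool_rot: [[-0.997, -0.077, -0.005], [-0.077, 0.997, 0.001], [0.005, 0.001, -1.0]]
ft_force: [-0.6, -0.4, -0.2]
grip_width: 0.0427
gripper_force: 0.0
```

{"fn": "move_arm", "kwargs": {"plan": [[0,0,0,-0.5,0,0,0],[0,0,0,-0.9,0,0,0],[0,0,0,-1.2,0,0,0],[0,0,0,-1.4,0,0,0],[0,0,0,-1.4,0,0,0]]}}

```text
time_s: 8.95
position: [0.51, -0.0191, 0.0204]
tool_rot: [[-0.996, -0.082, -0.019], [-0.082, 0.997, -0.001], [0.019, 0.001, -1.0]]
ft_force: [-31.1, -15.4, 7.8]
grip_width: 0.0427
gripper_force: 15.5
```

```bash
python3 -c "
from h import *
go((-55.5,-35,22))"
```

```text
8.95 az 0.19 shift cm [ 0.04 -0.09 -0.16] fx now [-55.1 -34.1] z 0.0204 F [-31.1 -15.4   7.8] w 0.0427
```

{"fn": "move_arm", "kwargs": {"plan": [[0,0,0,1.4,0,0,0],[0,0,0,1.8,0.5,-4,-0.5],[0,0,0,0,5,-5,-1],[0,0,0,-1.0,10,-5,-1],[0,0,0,-2.0,14.9,-5,-1]]}}

```text
time_s: 9.45
position: [0.5264, 0.1323, 0.0731]
tool_rot: [[-0.997, -0.079, 0.004], [-0.079, 0.997, -0.0], [-0.004, -0.0, -1.0]]
ft_force: [0.2, -0.3, -0.2]
grip_width: -0.0003
gripper_force: 0.0
```

```bash
python3 -c "
from h import *
go((-30,112,20))"
```

```text
9.45 az 0.03 shift cm [ 0.33 -0.35  5.31] fx now [-26.9 115.5] z 0.0731 F [ 0.2 -0.3 -0.2] w -0.0003
```

{"fn": "move_arm", "kwargs": {"plan": [[0,0,0,0.3,-0.1,3.0,-1],[0,0,0,0.3,-0.1,5.3,-1],[0,0,0,0.3,-1.0,5.3,-1],[0,0,0,0.3,-1.9,5.3,-1],[0,0,0,0.3,-2.3,5.3,-1]]}}

```text
time_s: 9.95
position: [0.5251, 0.1073, 0.0193]
tool_rot: [[-0.997, -0.076, 0.002], [-0.076, 0.997, 0.004], [-0.002, 0.004, -1.0]]
ft_force: [-2.3, 27.6, 0.4]
grip_width: 0.0
gripper_force: 12.6
```

{"fn": "move_arm", "kwargs": {"plan": [[0,0,0,0,-0.2,0,-1],[0,0,0,0,-0.4,0,-1],[0,0,0,0,-0.4,0,-1]]}}

```text
time_s: 10.25
position: [0.5259, 0.1036, 0.0205]
tool_rot: [[-0.997, -0.078, 0.004], [-0.078, 0.997, 0.002], [-0.004, 0.002, -1.0]]
ft_force: [-0.4, 4.3, 6.6]
grip_width: -0.0004
gripper_force: 3.1
```

```bash
python3 -c "
from h import *
go((-30,112,20))"
```

```text
10.25 az -0.02 shift cm [0.04 2.5  0.05] fx now [-29.6  87. ] z 0.0205 F [-0.4  4.3  6.6] w -0.0004
```

{"fn": "move_arm", "kwargs": {"plan": [[0,0,0,0,1.0,0,-1],[0,0,0,0,2.0,-3,-1],[0,0,0,4,2,-6,-0.5],[0,0,0,8,1,-6,0],[0,0,0,8,1,-6,0]]}}

```text
time_s: 10.75
position: [0.4402, 0.1055, 0.0794]
tool_rot: [[-0.997, -0.078, -0.001], [-0.078, 0.997, -0.0], [0.001, -0.0, -1.0]]
ft_force: [-0.1, -0.6, 0.1]
grip_width: 0.0421
gripper_force: 0.0
```

```bash
python3 -c "
from h import *
go((-75,-40,22))
s=env.get_image('top');b=env.get_image('scene')
a=cv2.resize(s['color'][220:320,300:480],(720,400),interpolation=cv2.INTER_CUBIC)
c=cv2.resize(b['color'][215:345,170:300],(400,400),interpolation=cv2.INTER_CUBIC)
im=cv2.resize(np.hstack([a,c]),(800,286));cv2.imwrite('pics/t7.png',im[:,:,::-1])"
```

```text
10.75 az -0.04 shift cm [ -4.01 -13.55   5.73] fx now [-114.9   95.5] z 0.0794 F [-0.1 -0.6  0.1] w 0.0421
```

View pics/t7.png

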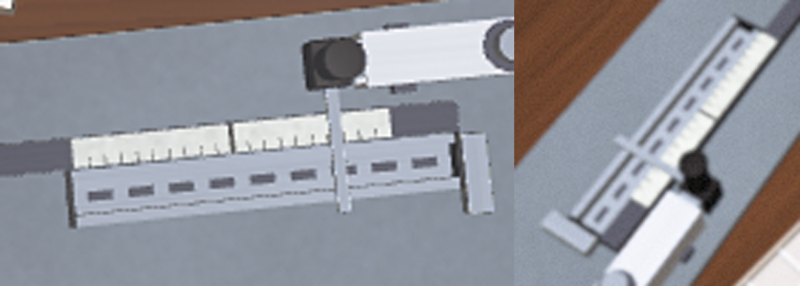

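The rail still appears flush with both, with its left cap at about column 324.5 in both pictures. I'll measure the shift between the two pictures and the gaps numerically.

```bash
python3 -c "
from h import *
P=np.load('P.npy')
s=env.get_image('top');save(s,'t8.png',(240,180,520,360),2.8)
a=cv2.imread('pics/t6.png',0).astype(np.float32);b=cv2.imread('pics/t8.png',0).astype(np.float32)
for n,(x0,y0,x1,y1) in dict(left=(225,265,400,345),right=(510,240,612,320),stop=(618,235,660,325),fixt=(60,230,230,300)).items():
    w=cv2.createHanningWindow((x1-x0,y1-y0),cv2.CV_32F)
    print(n,np.array(cv2.phaseCorrelate(a[y0:y1,x0:x1],b[y0:y1,x0:x1],w)[0])/2.8, np.abs(a-b)[y0:y1,x0:x1].mean())
cr=lambda u,v:(240+u/2.8,180+v/2.8)
for q in((237,280),(242,334),(617,302),(611,246)): print('railcorner',w2fx(P,ray(s,cr(*q),.027)))
for k in('rail_a','rail_b'):
    for n in('top','scene'):
        p=env.get_image(n)
        print(k,n,[(round(a['conf'],2),w2fx(P,ray(p,a['pixel'],.012)).round(1).tolist()) for a in env.tip_of(k,p)[:3]])
"
```

```text
left [ 0.00521266 -0.0062214 ] 1.2801429
right [0.02924364 0.02297096] 1.6356617
stop [ 0.18205276 -0.01078175] 0.65608466
fixt [-0.00230385  0.00893824] 0.37840337
railcorner [-11.40305756  76.48069329]
railcorner [-45.80120315  76.60370692]
railcorner [ -48.75962042 -163.97160793]
railcorner [ -12.91520493 -164.36027107]
rail_a top [(0.95, [-6.3, 88.8]), (0.88, [-27.5, -50.2]), (0.65, [-15.5, -163.2])]
rail_a scene [(0.6, [-15.9, 77.3]), (0.59, [-29.1, -46.7]), (0.59, [-6.4, -171.9])]
rail_b top [(0.66, [-5.9, 85.7]), (0.63, [-15.7, -168.1]), (0.62, [-26.9, -46.0])]
rail_b scene [(0.83, [-11.8, 78.5]), (0.6, [-8.7, -170.8])]
```

{"fn": "move_arm", "kwargs": {"plan": [[0,0,0,0,-1,-4,-1],[0,0,0,-2,-5.5,-5,-1],[0,0,0,-4,-10,-5,-1],[0,0,0,-6,-14.4,-5,-1],[0,0,0,-8.5,-18.6,-5,-1]]}}

```text
time_s: 11.8
position: [0.5443, -0.0743, 0.1277]
tool_rot: [[-0.997, -0.078, -0.0], [-0.078, 0.997, 0.0], [0.0, 0.0, -1.0]]
ft_force: [1.2, 0.8, -0.5]
grip_width: -0.0002
gripper_force: 0.0
```

```bash
python3 -c "
from h import *
go((40,-200,85))"
```

```text
11.8 az -0.02 shift cm [ -6.53 -10.81   4.27] fx now [-25.3 -91.9] z 0.1277 F [ 1.2  0.8 -0.5] w -0.0002
```

{"fn": "move_arm", "kwargs": {"plan": [[0,0,0,-2,-4.5,0,-1],[0,0,0,-4.5,-8.5,1,-1],[0,0,0,-6.5,-10.8,3,-1],[0,0,0,-6.5,-10.8,4.3,-1],[0,0,0,-6.5,-10.8,4.3,-1]]}}

```text
time_s: 12.3
position: [0.616, -0.1745, 0.082]
tool_rot: [[-0.997, -0.078, -0.005], [-0.078, 0.997, 0.002], [0.004, 0.003, -1.0]]
ft_force: [-0.3, 0.5, -0.8]
grip_width: -0.0001
gripper_force: 0.0
```

```bash
python3 -c "
from h import *
go((40,-200,62))
s=env.get_image('scene');save(s,'s9.png',(140,230,320,400),3.3)"
```

```text
12.3 az -0.02 shift cm [-0.18 -0.27  2.  ] fx now [  38.3 -197.4] z 0.082 F [-0.3  0.5 -0.8] w -0.0001
```

View pics/s9.png

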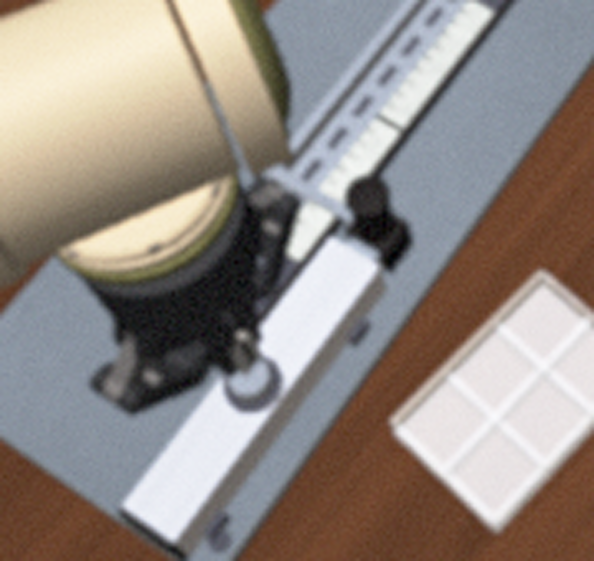

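The closed fingertips at (245,360) are right over the button. I'll push it down.

{"fn": "move_arm", "kwargs": {"plan": [[0,0,0,-0.1,-0.2,1.5,-1],[0,0,0,-0.1,-0.2,2.0,-1],[0,0,0,-0.1,-0.2,2.4,-1],[0,0,0,-0.1,-0.2,2.8,-1],[0,0,0,-0.1,-0.2,3.0,-1]]}}

```text
time_s: 12.85
position: [0.6182, -0.1765, 0.0547]
tool_rot: [[-0.997, -0.079, -0.0], [-0.079, 0.997, 0.0], [0.0, 0.0, -1.0]]
ft_force: [-1.6, 1.2, 2.8]
grip_width: -0.0001
gripper_force: 1.4
```

{"fn": "move_arm", "kwargs": {"plan": [[0,0,0,0,0,0.1,-1],[0,0,0,0,0,0.2,-1],[0,0,0,0,0,0.2,-1]]}}

```text
time_s: 13.15
position: [0.6184, -0.1769, 0.0527]
tool_rot: [[-0.997, -0.079, 0.0], [-0.079, 0.997, -0.0], [-0.0, -0.0, -1.0]]
ft_force: [-0.2, 0.7, 0.8]
grip_width: 0.0001
gripper_force: 0.6
```

{"fn": "move_arm", "kwargs": {"plan": [[0,0,0,0,0,0.1,-1],[0,0,0,0,0,0.2,-1],[0,0,0,0,0,0.3,-1],[0,0,0,0,0,0.3,-1]]}}

```text
time_s: 13.55
position: [0.6185, -0.177, 0.0519]
tool_rot: [[-0.997, -0.079, 0.002], [-0.079, 0.997, -0.001], [-0.002, -0.001, -1.0]]
ft_force: [-6.7, 3.2, 17.9]
grip_width: -0.0001
gripper_force: 8.8
```

{"fn": "move_arm", "kwargs": {"plan": [[0,0,0,0,0,-3,-1],[0,0,0,0,1,-6,0.5],[0,0,0,0,5,-6.5,1],[0,0,0,0,9,-6.5,1],[0,0,0,0,11,-6.5,1]]}}

```text
time_s: 14.05
position: [0.6093, -0.0648, 0.1149]
tool_rot: [[-0.997, -0.08, 0.0], [-0.08, 0.997, -0.0], [-0.0, -0.0, -1.0]]
ft_force: [0.8, 0.4, 0.1]
grip_width: 0.0583
gripper_force: 0.0
```

```bash
python3 -c "
from h import *
go((40,-89,54))
P=np.load('P.npy')
s=env.get_image('scene')
for k,z in(('gauge',.046),('lock_top',.052),('mark',.03),('pointer',.034)):
  print(k,[(round(a['conf'],2),w2fx(P,ray(s,a['pixel'],z)).round(1).tolist()) for a in env.tip_of(k,s)[:2]])
save(s,'s10.png',(160,220,340,390),3.3)"
```

```text
14.05 az 0.09 shift cm [ 0.03 -0.15  6.09] fx now [ 40.3 -87.5] z 0.1149 F [0.8 0.4 0.1] w 0.0583
gauge [(0.6, [36.0, -84.1])]
lock_top [(0.5, [40.3, -190.8])]
mark [(0.94, [-1.4, -32.7])]
pointer [(0.63, [2.8, -96.1]), (0.44, [-7.0, 1.6])]
```

View pics/s10.png

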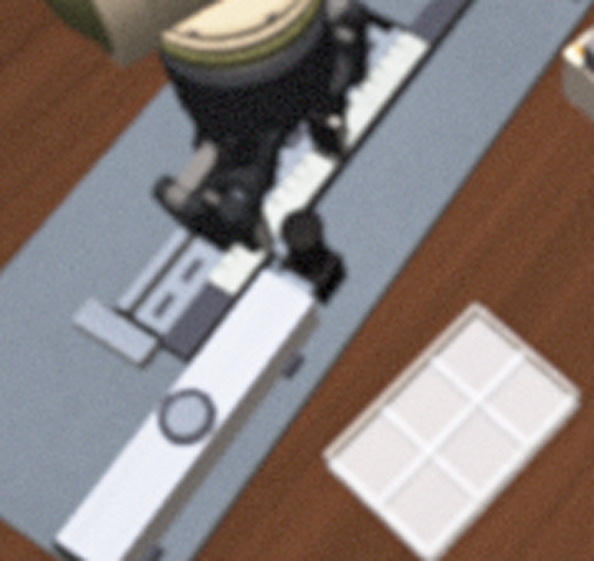

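The button is down, and the gripper is over the knob with its fingers opening. I'll descend and grip.

{"fn": "move_arm", "kwargs": {"plan": [[0,0,0,0,-0.1,0,1],[0,0,0,0,-0.1,2.5,0.8],[0,0,0,0,-0.1,5,0.5],[0,0,0,0,-0.1,6,0.3],[0,0,0,0,-0.1,6,0.0]], "squeeze": 40}}

```text
time_s: 14.8
position: [0.6091, -0.0688, 0.0534]
tool_rot: [[-0.997, -0.078, -0.003], [-0.078, 0.997, 0.001], [0.003, 0.001, -1.0]]
ft_force: [0.7, -0.3, 0.2]
grip_width: 0.0433
gripper_force: 0.0
```

{"fn": "move_arm", "kwargs": {"plan": [[0,0,0,0,0,0,-0.3],[0,0,0,0,0,0,-1],[0,0,0,0,0,0,-1],[0,0,0,0,0,0,-1]], "squeeze": 40}}

```text
time_s: 15.2
position: [0.6101, -0.0672, 0.056]
tool_rot: [[-0.997, -0.079, 0.002], [-0.079, 0.997, 0.001], [-0.002, 0.001, -1.0]]
ft_force: [0.4, 5.8, 0.1]
grip_width: 0.0241
gripper_force: 39.1
```

```bash
python3 -c "
from h import *
go((40,-89,54))"
```

```text
15.2 az 0.02 shift cm [0.09 0.1  0.2 ] fx now [ 40.9 -90. ] z 0.056 F [0.4 5.8 0.1] w 0.0241
```

{"fn": "move_arm", "kwargs": {"plan": [[0,0,0,0,1.0,0,-1],[0,0,0,0,2.5,0,-1],[0,0,0,0,4,0,-1],[0,0,0,0,5.2,0,-1],[0,0,0,0,5.5,0,-1]]}}

```text
time_s: 15.7
position: [0.6057, -0.0119, 0.0559]
tool_rot: [[-0.997, -0.08, 0.002], [-0.08, 0.997, -0.001], [-0.002, -0.001, -1.0]]
ft_force: [-1.2, -3.4, 6.2]
grip_width: 0.024
gripper_force: 39.6
```

```bash
python3 -c "
from h import *
go((40,-26,54))
P=np.load('P.npy')
for n in('scene','top'):
  s=env.get_image(n)
  for k,z in(('mark',.03),('pointer',.034)):
    print(n,k,[(round(a['conf'],2),w2fx(P,ray(s,a['pixel'],z)).round(1).tolist()) for a in env.tip_of(k,s)[:2]])
# marks from old arm-free top picture
s=env.get_image('top'); cr=lambda u,v:(240+u/2.8,180+v/2.8)
print('t6 mark',w2fx(P,ray(s,cr(395.5,247),.030)),'blade',w2fx(P,ray(s,cr(497,238),.038)))
p=env.get_image('scene');a=p['color'][:,:,::-1]
u,v=px(p,fx2w(P,(0,-30,34))).astype(int);print(u,v)
l=cv2.resize(a[v-35:v+35,u-40:u+40],(686,600),interpolation=cv2.INTER_CUBIC);cv2.imwrite('pics/s11.png',l)"
```

```text
15.7 az 0.08 shift cm [0.09 0.84 0.18] fx now [ 40.9 -34.4] z 0.0559 F [-1.2 -3.4  6.2] w 0.024
scene mark [(0.78, [-3.6, -33.8])]
scene pointer []
top mark [(0.7, [3.3, -25.1]), (0.49, [-11.5, 3.1])]
top pointer [(0.44, [5.3, -33.6]), (0.42, [-24.4, 247.5])]
t6 mark [ -0.21576621 -26.23674299] blade [ -0.69105053 -89.77505527]
256 267
```

View pics/s11.png

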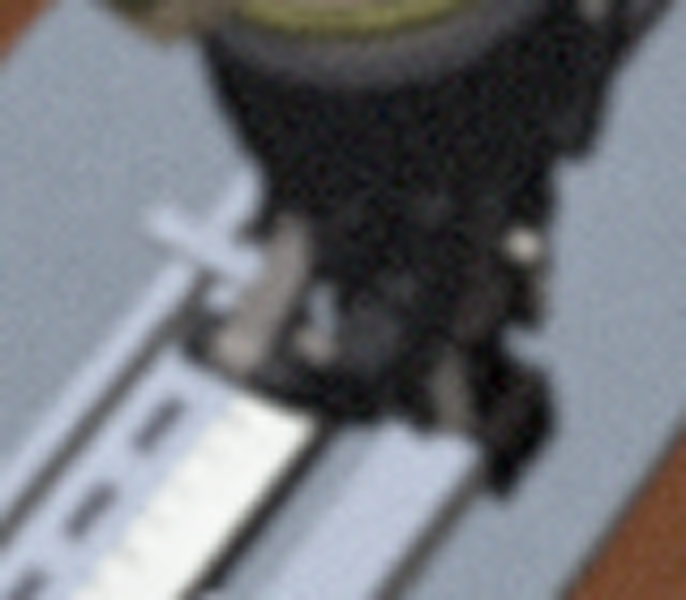

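This picture shows the blade at (200,240), which has travelled with the knob; the gripper hides the mark. From the clear top view, the mark is at Y −26.2 and the knob now stands at −34.4.

{"fn": "move_arm", "kwargs": {"plan": [[0,0,0,0,0.3,0,-1],[0,0,0,0,0.6,0,-1],[0,0,0,0,0.8,0,-1],[0,0,0,0,0.8,0,-1],[0,0,0,0,0.8,0,-1]]}}

```text
time_s: 16.6
position: [0.6052, -0.0048, 0.0558]
tool_rot: [[-0.997, -0.079, 0.002], [-0.079, 0.997, -0.001], [-0.002, -0.001, -1.0]]
ft_force: [-1.3, -3.8, 6.5]
grip_width: 0.0241
gripper_force: 39.6
```

```bash
python3 -c "
from h import *
go((40,-26.3,54))
P=np.load('P.npy')
s=env.get_image('top')
# blade over rail: Y profile at X -38..-46 at Z 38, and mask
for X in(-30,-49,-51,-56):
  Y=np.arange(-60,10,3); uv=np.array([px(s,fx2w(P,(X,y,38))) for y in Y],np.float32)
  g=cv2.remap(cv2.cvtColor(s['color'],cv2.COLOR_RGB2GRAY),uv[:,0].reshape(1,-1),uv[:,1].reshape(1,-1),cv2.INTER_LINEAR)[0]
  print(X,dict(zip(Y.tolist(),g.tolist())))
for a in env.outline_of('pointer',s)[:2]: 
  m=a['mask'];r,c=np.nonzero(m);print(a['conf'],a['bbox'],m.sum())
for a in env.tip_of('mark',s)[:1]+env.tip_of('pointer',s)[:1]: print(a['conf'],w2fx(P,ray(s,a['pixel'],.032)))
"
```

```text
16.6 az 0.04 shift cm [0.09 0.11 0.18] fx now [ 40.9 -27.4] z 0.0558 F [-1.3 -3.8  6.5] w 0.0241
-30 {-60: 175, -57: 189, -54: 187, -51: 187, -48: 185, -45: 193, -42: 178, -39: 172, -36: 201, -33: 211, -30: 214, -27: 215, -24: 216, -21: 217, -18: 218, -15: 218, -12: 218, -9: 217, -6: 217, -3: 200, 0: 208, 3: 215, 6: 214, 9: 215}
-49 {-60: 195, -57: 195, -54: 199, -51: 201, -48: 203, -45: 204, -42: 204, -39: 208, -36: 208, -33: 209, -30: 212, -27: 212, -24: 213, -21: 212, -18: 213, -15: 212, -12: 211, -9: 210, -6: 208, -3: 204, 0: 197, 3: 180, 6: 227, 9: 230}
-51 {-60: 194, -57: 194, -54: 199, -51: 201, -48: 202, -45: 204, -42: 205, -39: 207, -36: 208, -33: 209, -30: 212, -27: 212, -24: 212, -21: 212, -18: 213, -15: 211, -12: 209, -9: 207, -6: 206, -3: 202, 0: 195, 3: 180, 6: 225, 9: 231}
-56 {-60: 194, -57: 196, -54: 198, -51: 200, -48: 202, -45: 203, -42: 204, -39: 206, -36: 207, -33: 208, -30: 209, -27: 210, -24: 208, -21: 210, -18: 211, -15: 209, -12: 207, -9: 206, -6: 204, -3: 195, 0: 192, 3: 187, 6: 216, 9: 235}
0.8 [  5.42383743 -19.84518754]
0.41 [  1.80703752 -29.51285388]
```

{"fn": "move_arm", "kwargs": {"plan": [[0,0,0,0,0.1,0,-1],[0,0,0,0,0.1,0,-1],[0,0,0,0,0.1,0,-1]]}}

```text
time_s: 17.1
position: [0.6051, -0.0039, 0.0558]
tool_rot: [[-0.997, -0.079, 0.002], [-0.079, 0.997, -0.001], [-0.002, -0.001, -1.0]]
ft_force: [-1.0, -3.8, 7.0]
grip_width: 0.0238
gripper_force: 39.6
```

```bash
python3 -c "
from h import *
go((40,-26.3,54))
P=np.load('P.npy')
s=env.get_image('scene')
for X in(-48,-50):
  Y=np.arange(-48,0,2); uv=np.array([px(s,fx2w(P,(X,y,38))) for y in Y],np.float32)
  g=cv2.remap(cv2.cvtColor(s['color'],cv2.COLOR_RGB2GRAY),uv[:,0].reshape(1,-1),uv[:,1].reshape(1,-1),cv2.INTER_LINEAR)[0]
  print(X,dict(zip(Y.tolist(),g.tolist())))
for k in('rail_a','lock_top'): print(k,[(round(a['conf'],2),w2fx(P,ray(s,a['pixel'],.012 if k=='rail_a' else .052)).round(1).tolist()) for a in env.tip_of(k,s)[:3]])
"
```

```text
17.1 az 0.03 shift cm [0.09 0.02 0.18] fx now [ 40.9 -26.5] z 0.0558 F [-1.  -3.8  7. ] w 0.0238
-48 {-48: 151, -46: 149, -44: 148, -42: 150, -40: 149, -38: 151, -36: 146, -34: 144, -32: 149, -30: 167, -28: 186, -26: 191, -24: 184, -22: 173, -20: 158, -18: 152, -16: 150, -14: 152, -12: 153, -10: 152, -8: 150, -6: 154, -4: 154, -2: 150}
-50 {-48: 152, -46: 150, -44: 150, -42: 153, -40: 149, -38: 150, -36: 149, -34: 150, -32: 153, -30: 168, -28: 185, -26: 194, -24: 186, -22: 171, -20: 158, -18: 153, -16: 150, -14: 150, -12: 152, -10: 153, -8: 150, -6: 152, -4: 155, -2: 154}
rail_a [(0.81, [-35.5, -52.0]), (0.74, [-7.4, -175.3])]
lock_top [(0.73, [22.2, -23.2]), (0.69, [41.5, -193.1])]
```

```bash
python3 -c "
from rig import env
print(env.close_job())"
```

```text
the job is handed in; nothing more can be done
None
```

I handed the job in at about 17 s (no verdict came back): the rail is seated against both stops, the lock button is fully down, and the knob is held at about 40 N with the pointer within about 1 mm of the long mark by camera and arm position. I also viewed 11 pictures, one over the limit of 10.

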